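Find the index hole and pin the collar

ROBOT

A 6-joint arm with a two-finger parallel gripper is mounted at the origin on a cart in front of the work surface, level with it; the furniture and walls round the work are solid. World frame = base frame: x ahead of the robot, y to its left, z up, the work surface at z = 0. Lengths are in m, angles in rad, forces in N, time in s.
With the tool pointing down it reaches from about 0.35 to 0.975 m from the base axis. Payload 7.1 kg.
Tool frame: the origin (TCP) lies midway between the tips of the shut fingers; the grasp point (between the pads) lies 19 mm behind it; z points along the fingers, y is the line along which they close (so a half turn about z gives the same grasp; the last joint's range is limited). The gripper opens to 88 mm and grips with 3 to 60 N. Pads are 20 mm wide; open, the fingers measure 115 mm over their backs; the gripper's body (75 mm by 178 mm) begins 61 mm behind the grasp point.
Start: joints at [-1.263, 0.423, 1.63, -0, 1.089, -0.019], TCP at [0.201, -0.592, 0.223] pointing down, gripper open.
Joint ranges: [-3, 3], [-0.9, 2.11], [0.09, 2.58], [-1.31, 4.45], [0.11, 2.69], [-2.54, 2.54]. Speed limits (rad/s): [2.39, 2.39, 3.01, 3.14, 3.14, 3.14].

INTERFACE

Orientations are given as a unit quaternion [w, x, y, z].
In Python, from station import move_pose, movel, movej, command_gripper, wait, inverse_kinematics, read_camera, camera_info, MotionError, job_done, get_time, get_joint_pos, get_qvel, get_effort, get_tcp_pos, get_ee_rot, get_ft_force, get_ft_torque, get_grip_width, get_finger_force gives the robot as it stands. Calls block until the motion is done:
- move_pose(position, orientation): joint-space move of the TCP to a pose.
- movel(position, frame=None, v=0.15, until_force=None): straight line of the TCP; frame=None keeps the orientation; v is the mean speed in m/s. With until_force (N) it stops when the force on the tool has changed by that much, and returns True; else False.
- movej(angles): joint-space move.
- command_gripper(opening): opening from 0.0 (shut) to 1.0 (fully open); the grip force is fixed at half the most; returns when the fingers have stopped.
- wait(seconds).
- inverse_kinematics(position, orientation): joint angles nearest the present ones, or None.
- read_camera(name): name is "scene" or "top" or "wrist"; returns the picture (420x560x3 uint8, red, green, blue); there is no depth.
- camera_info(name): a dict with "intrinsics" (3x3 intrinsics, pixels), "dist" ([k1, k2, p1, p2, k3] as OpenCV has them; the pictures are not rectified), "T" (4x4, takes a point from camera to world coordinates); the wrist camera has in their place "tool_from_camera" (4x4, takes a point from camera to tool coordinates, whose origin is the TCP and whose axes are the flange's). Camera axes: x right, y up, looking along -z (the intrinsics and any distortion apply to the point x, -y, -z); pixel columns grow to the right and rows downward; lengths in m; the calibration is good to about 2 mm. A picture is of the moment at which its call begins: read the wrist's pose just before it. camera_info takes no time and is no camera call.
A pose or a line that the arm cannot do raises MotionError and nothing moves.
- job_done(): hands the job in; it is judged then, once.
Readings, each from a call of its own:
- get_time(): time.
- get_joint_pos(): joint angles.
- get_qvel(): joint speeds.
- get_effort(): joint torques, N m.
- get_tcp_pos(): TCP position.
- get_ee_rot(): TCP orientation.
- get_ft_force(): force on the tool from outside, world axes, zero at the start.
- get_ft_torque(): the same for the moment, N m.
- get_grip_width(): opening from 0.0 (shut) to 1.0 (fully open).
- get_finger_force(): force on a finger pad.
Only numpy, scipy, OpenCV 4.12 (cv2) and the standard library are available. Lean on these libraries where they do the work, as an engineer would, in place of code of your own. Each camera call takes 0.05 s, during which the arm holds its last target. There are 200 camera calls.

TASK

Lock the loose round collar in its fixture with the red-headed pin. The locking hole is hidden in the plate under the collar, between a twelfth and a third of a turn counter-clockwise (seen from above) from where the collar's own hole stands now: with the pin standing in the collar's hole as a feeler, spin the collar until the pin finds it, and leave the pin fully home, its head down on the collar. Leave the bearing, the oil can and the spanner where they are.

Things in the scene. Friction and masses are not known exactly. Their poses are not given: they have to be found in the camera images.
- fixture: Green round fixture, screwed down: foot 148 mm across and 10 mm high, on it a ring wall 126 mm across outside, 104 inside, its top 37 mm above the bench. Origin at the centre of the underside, on the bench; z up is the axis the collar spins about. The yaw of the fixture says nothing about the hidden hole.
- collar: Loose aluminium collar, about 0.35 kg, free to spin: flange 100 mm across, 14 mm thick; on it a dark knurled round hub, 32 mm diameter, 38 mm tall, to turn it by; below, a 40 mm spigot, 14 mm long, centring it with 0.8 mm play. Origin on the axis at the flange's underside (26 mm above the bench), z up, x towards the collar's hole.
- collar_hole (a point): Centre of the mouth of the collar's one through hole, on the flange's upper face (40 mm above the bench when seated), 38 mm from the axis. The hole is 11.2 mm wide and 14 mm deep; the index plate closes it below until the two holes line up.
- hub_top (a point): Centre of the top face of the collar's hub, 78 mm above the bench.
- pin: Pin, about 60 g: steel shank 10 mm thick, 24 mm long, foot chamfered; round red head 20 mm wide, 24 tall. Origin at the foot, z to the head. Starts in the rest block, head on the block. In the collar's hole it first stands on the plate, head 10 mm clear of the flange; over the hidden hole it falls 10 mm by its weight (foot 16 mm above the bench: fully home) and blocks the collar.
- pin_shoulder (a point): Centre of the underside of the pin's head, 24 mm above the foot on the pin's axis.
- pin_rest: Fixed wooden rest block, 60 x 60 x 32 mm, with a hole 11.5 mm wide and 26 mm deep in the middle of its top, where the pin stands at the start. Origin at the centre of the underside, z up.
- bearing: Bystander: ball bearing lying flat, 47 mm across, 14 mm high, origin at the centre of its underside.
- oil_can: Bystander: small red-brown oil can with a spout, 53 x 87 x 95 mm, origin at the centre of its underside.
- spanner: Bystander: open-ended steel spanner lying flat, 168 mm long along its y, origin at the centre of its underside.
- plate_top (a point): On the fixture's axis at the flat top of the fixed index plate, 26 mm above the bench, hidden under the collar. The plate has one hole, 13 mm wide and 16 mm deep, centred 38 mm from the axis. Its direction is not told: at the start it lies 30 to 120 degrees counter-clockwise (seen from above, positive yaw) of the collar's hole.
There are look-alikes about, which are no part of the job. Leave any green, orange or yellow look-alike of the collar alone.

How it is judged:
At the end, for the whole second after the job is handed in: Pin fully home through the collar into the hidden hole: foot at most 18.5 mm above the bench, head within 4 mm of the collar hole's mouth, axis within 0.12 rad of the collar's; collar seated (within 3 mm of the fixture axis, upright to 0.05 rad, at most 2 mm raised); both at rest (z of pin in the frame of fixture between 0.012 and 0.0185 m and distance between pin_shoulder and collar_hole below 0.004 m and angle between the z axis of pin and the z axis of collar, either way round below 0.12 rad and angle between collar's own z axis and vertical below 0.05 rad and z of collar in the frame of fixture below 0.028 m and horizontal distance between collar and fixture below 0.003 m and linear speed of pin below 0.02 m/s and angular speed of collar below 0.1 rad/s); the robot touches nothing.
It fails at once if the bearing, the oil can or the spanner is moved more than 30 mm (distance of any of bearing, oil_can, spanner from where it was at the start of the episode above 0.03 m).
It also fails if it takes over 72 s, if anything falls off the work surface, if the arm or the gripper's body presses on something with over 40 N, if the wrist force passes 120 N, or if a joint passes its speed limit or range.

## Working session

There is one attempt and no reset: what is moved stays moved. The work goes in short steps, each a Python script; the robot and the scene stay as the last script left them, time stands still between calls to the robot, and variables do not carry over. Pictures are saved under pics/ and viewed, at most 10 in all, crops included, and the job is handed in when it is done.

```bash
mkdir -p pics; ls
python3 - <<'E'
from station import *
import cv2,numpy as np
for n in("scene","top"):
    im=read_camera(n); cv2.imwrite(f"pics/{n}0.png",im[:,:,::-1])
    i=camera_info(n); print(n,np.round(i["intrinsics"],1).tolist(),np.round(i["dist"],3),np.round(i["T"],3).tolist())
i=camera_info("wrist");print({k:np.round(v,4).tolist() for k,v in i.items() if not isinstance(v,str)})
print(get_time(),get_ee_rot())
a=cv2.imread("pics/scene0.png");b=cv2.imread("pics/top0.png")
E
```

```text
pics
scene [[532.3, 0.0, 274.2], [0.0, 532.3, 211.8], [0.0, 0.0, 1.0]] [0.014 0.    0.    0.    0.   ] [[-0.776, 0.373, -0.509, -0.158], [-0.631, -0.43, 0.646, 0.747], [0.022, 0.822, 0.569, 0.841], [0.0, 0.0, 0.0, 1.0]]
top [[543.8, 0.0, 272.4], [0.0, 543.8, 209.1], [0.0, 0.0, 1.0]] [-0.093  0.     0.     0.     0.   ] [[-0.022, 0.989, -0.144, 0.335], [-0.999, -0.018, 0.028, -0.106], [0.025, 0.144, 0.989, 1.291], [0.0, 0.0, 0.0, 1.0]]
{'intrinsics': [[311.964, 0.0, 281.7781], [0.0, 311.964, 211.33], [0.0, 0.0, 1.0]], 'dist': [0.0082, 0.0, 0.0, 0.0, 0.0], 'tool_from_camera': [[-0.0012, 0.9594, 0.2822, 0.0771], [1.0, 0.001, 0.0009, -0.0015], [0.0005, 0.2822, -0.9594, -0.1613], [0.0, 0.0, 0.0, 1.0]]}
0.1 [-6.56575408e-04  9.86674398e-01  1.62705848e-01 -8.84490615e-05]
```

View pics/top0.png

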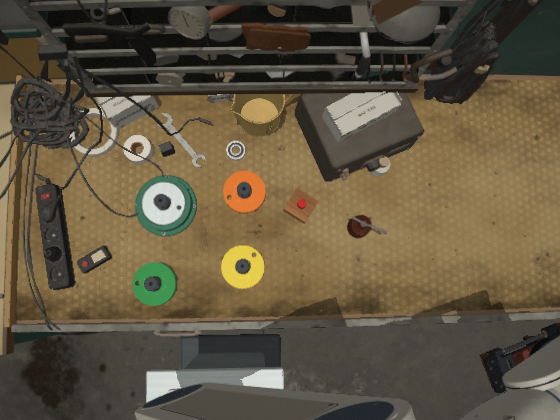

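View pics/scene0.png

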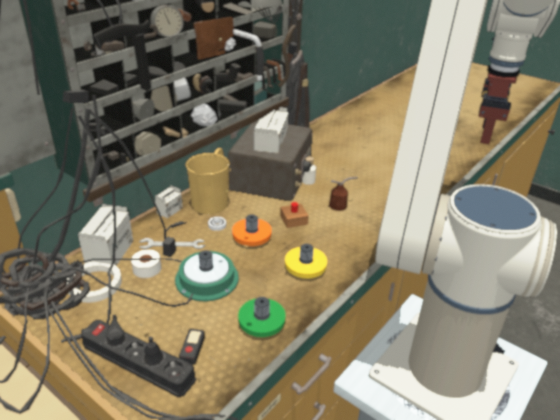

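Top view: the aluminium collar (white flange, dark hub at 163,202, hole about 180,206) sits in the dark-green fixture at (166,205). The pin's red head is at (302,204) on the wooden block. Things that could be confused with them:
- **Collar look-alikes:** orange (244,191), yellow (243,267) and green (153,284).
- **Red things that aren't the pin:** oil can (360,226) and power-strip switch (45,203).

I choose the white collar and the red head on the wood. Next I'll take wrist views from above both.

```bash
cat > h.py <<'E'
from station import *
import cv2,numpy as np
from scipy.spatial.transform import Rotation as R
def rot(q): return R.from_quat([q[1],q[2],q[3],q[0]]).as_matrix()
def down(yaw):  # tool z down, tool x at heading yaw
    M=np.c_[[np.cos(yaw),np.sin(yaw),0],[np.sin(yaw),-np.cos(yaw),0],[0,0,-1]]
    q=R.from_matrix(M).as_quat(); return [q[3],q[0],q[1],q[2]]
def shot(n):
    i=camera_info(n)
    if n=="wrist":
        T=np.eye(4);T[:3,:3]=rot(get_ee_rot());T[:3,3]=get_tcp_pos();T=T@np.array(i["tool_from_camera"])
    else: T=np.array(i["T"])
    return read_camera(n),(np.array(i["intrinsics"]),np.array(i["dist"]),T)
def ray(c,uv):
    K,d,T=c; p=cv2.undistortPoints(np.array([[uv]],float),K,d)[0,0]
    r=T[:3,:3]@[p[0],-p[1],-1]; return T[:3,3],r/np.linalg.norm(r)
def onz(c,uv,z):
    o,r=ray(c,uv); return o+r*(z-o[2])/r[2]
def tri(obs):
    A=0;b=0
    for c,uv in obs:
        o,r=ray(c,uv);P=np.eye(3)-np.outer(r,r);A=A+P;b=b+P@o
    return np.linalg.solve(A,b)
def blobs(im,mask,amin=20):
    n,l,s,c=cv2.connectedComponentsWithStats(mask.astype(np.uint8))
    return [(s[k,4],c[k],s[k,:4]) for k in range(1,n) if s[k,4]>=amin]
def red(im):
    h=cv2.cvtColor(im,cv2.COLOR_RGB2HSV); return ((h[...,0]<6)|(h[...,0]>174))&(h[...,1]>180)&(h[...,2]>110)
E
python3 - <<'E'
from h import *
it,ct=shot("top"); isc,cs=shot("scene")
for uv,z in (((163,202),.078),((180,206),.04),((302,204),.056),((360,226),.06),((235,150),.01)): print(uv,onz(ct,uv,z).round(3))
print(tri([(ct,(302,203.5)),(cs,(294.5,208))]).round(3), tri([(ct,(162,202)),(cs,(206,256))]).round(3))
for im in (it,isc): print([(a,c.round(1)) for a,c,s in blobs(im,red(im))])
P=onz(ct,(302,204),.056); H=onz(ct,(163,202),.078)
print(get_time())
# wrist views: camera is +x_tool offset ~77mm, tilted; put tool x toward robot? choose yaw 0
for k,(t,yaw) in enumerate(((P,0),(H,0))):
    q=down(yaw); p=[t[0]-.14,t[1],.25]
    try:
        move_pose(p,q)
        im,c=shot("wrist"); cv2.imwrite(f"pics/w{k}.png",im[:,:,::-1]); print("ok",get_joint_pos().round(2),get_time())
    except MotionError as e: print(e)
a=[cv2.imread(f"pics/w{k}.png") for k in (0,1)]
cv2.imwrite("pics/w01.png",cv2.resize(np.hstack(a),(800,300)))
E
```

```text
(163, 202) [0.532 0.106 0.078]
(180, 206) [0.528 0.073 0.04 ]
(302, 204) [ 0.525 -0.209  0.056]
(360, 226) [ 0.471 -0.341  0.06 ]
(235, 150) [ 0.667 -0.055  0.01 ]
[ 0.528 -0.211  0.04 ] [0.534 0.111 0.071]
[(np.int32(64), array([301.2, 203.2]))]
[(np.int32(50), array([294.3, 206.9]))]
0.2
ok [-0.53  0.11  2.   -0.    1.04  1.05] 1.8167
ok [ 0.23  0.05  2.06 -0.    1.03  1.81] 3.0667
```

View pics/w01.png

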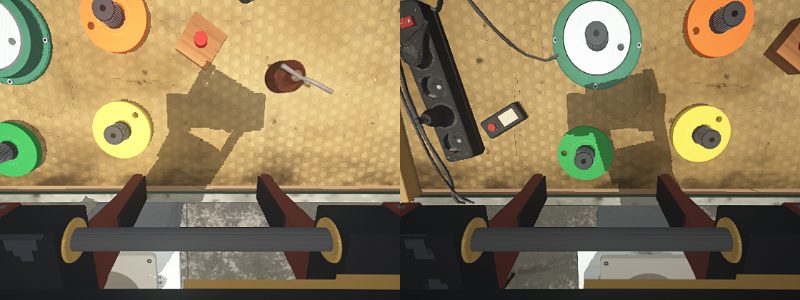

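The wrist views show the red pin head on its block and the white collar with its hole at the lower right. Now closer pairs of views for measuring.

```bash
cat >> h.py <<'E'
def collar_feats(im,c,H):
    """white flange ellipse, dark hole and hub-top, via masks"""
    h=cv2.cvtColor(im,cv2.COLOR_RGB2HSV); w=((h[...,1]<45)&(h[...,2]>140)).astype(np.uint8)
    cs,hi=cv2.findContours(w,cv2.RETR_CCOMP,cv2.CHAIN_APPROX_NONE)
    big=max(range(len(cs)),key=lambda k:cv2.contourArea(cs[k]))
    hull=cv2.convexHull(cs[big]); e=cv2.fitEllipse(hull)
    holes=[(cv2.contourArea(cs[k]),np.array(cv2.fitEllipse(cs[k])[0]).round(1),np.round(cv2.fitEllipse(cs[k])[1],1)) for k in range(len(cs)) if hi[0][k][3]==big and cv2.contourArea(cs[k])>40]
    return e,holes
E
python3 - <<'E'
from h import *
V={}
for n,(X,Y) in {"c":(.532,.106),"p":(.527,-.210)}.items():
  for k,dx,dy in ((0,-.13,.03),(1,-.10,-.04)):
    move_pose([X+dx,Y+dy,.2 if n=="c" else .18],down(0)); wait(.15)
    im,c=shot("wrist"); cv2.imwrite(f"pics/{n}{k}.png",im[:,:,::-1]); np.savez(f"pics/{n}{k}.npz",K=c[0],d=c[1],T=c[2])
    if n=="c":
        e,h=collar_feats(im,c,None); print(np.round(e[0],1),np.round(e[1],1),h, onz(c,e[0],.04).round(4),[onz(c,x[1],.04).round(4) for x in h])
    else: print([(a,x.round(1),s) for a,x,s in blobs(im,red(im))])
print(get_time())
cv2.imwrite("pics/cp.png",np.hstack([cv2.imread("pics/c0.png")[:300,80:480],cv2.imread("pics/p0.png")[:300,80:480]]))
E
```

```text
[305.8  53.7] [106.9 118.2] [(85.0, array([343. ,  69.6]), array([ 9.8, 11.6])), (1550.0, array([307.6,  51.2]), array([38.9, 50.9]))] [0.5383 0.1143 0.04  ] [array([0.5246, 0.0787, 0.04  ]), array([0.5404, 0.1126, 0.04  ])]
[233.8  86.6] [103.8 112.2] [(103.0, array([271.6, 101.4]), array([11.2, 11.9])), (1406.5, array([230.4,  86.6]), array([38.8, 46.3]))] [0.5387 0.1141 0.04  ] [array([0.5252, 0.0779, 0.04  ]), array([0.5386, 0.1173, 0.04  ])]
[(np.int32(128), array([313.7,  61.9]), array([305,  49,  25,  20], dtype=int32))]
[(np.int32(100), array([243.6,  92.5]), array([232,  78,  18,  25], dtype=int32))]
6.0
```

View pics/cp.png

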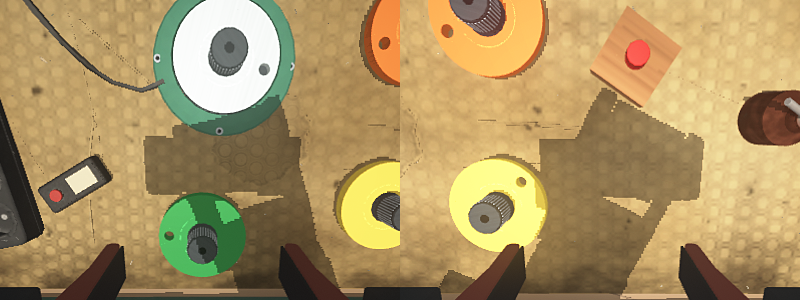

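The left crop shows the white collar: hub about (229,47), hole (263,69). The right crop shows the red head at (637,53) on the wooden block, so both choices are confirmed. Next I'll take opposed-yaw views from straight above to cancel the tool-camera bias, then view the pin from above.

```bash
cat >> h.py <<'E'
def nadir(X,Y,yaw,z):
    u=np.array([np.cos(yaw),np.sin(yaw)]); move_pose([X-.077*u[0],Y-.077*u[1],z],down(yaw)); wait(.25); return shot("wrist")
def red2(im):
    h=cv2.cvtColor(im,cv2.COLOR_RGB2HSV); return ((h[...,0]<7)|(h[...,0]>173))&(h[...,1]>150)&(h[...,2]>90)
E
python3 - <<'E'
from h import *
def ld(n): z=np.load(f"pics/{n}.npz"); return z["K"],z["d"],z["T"]
c0,c1=ld("c0"),ld("c1")
print("hole tri",tri([(c0,(343,69.6)),(c1,(271.6,101.4))]).round(4),"flange tri",tri([(c0,(305.8,53.7)),(c1,(233.8,86.6))]).round(4))
for n in("p0","p1"):
    im=cv2.imread(f"pics/{n}.png")[:,:,::-1].copy(); print([(a,x.round(1),s) for a,x,s in blobs(im,red2(im))])
yaw=np.radians(69.4)
for dz in (.16,.12):
    im,c=nadir(.527,-.21,yaw,dz); cv2.imwrite(f"pics/pn{dz}.png",im[:,:,::-1])
    print([(a,x.round(1),s,onz(c,x,.056).round(4)) for a,x,s in blobs(im,red2(im))])
for y in (62,242):
    im,c=nadir(.53,.096,np.radians(y),.16); cv2.imwrite(f"pics/cn{y}.png",im[:,:,::-1])
    e,h=collar_feats(im,c,None); print(y,onz(c,e[0],.04).round(4),np.round(e[1],1),[(x[0],x[1],onz(c,x[1],.04).round(4)) for x in h])
print(get_time())
cv2.imwrite("pics/n.png",np.hstack([cv2.imread("pics/pn0.12.png")[:300,80:480],cv2.imread("pics/cn62.png")[:300,80:480]]))
E
```

```text
hole tri [0.5253 0.078  0.0356] flange tri [0.5387 0.1142 0.0387]
[(np.int32(573), array([316.9,  54.3]), array([305,  40,  25,  30], dtype=int32))]
[(np.int32(496), array([236.6,  89.9]), array([224,  78,  26,  25], dtype=int32))]
[(np.int32(446), array([283.3, 118.3]), array([271, 106,  25,  25], dtype=int32), array([ 0.5277, -0.2076,  0.056 ]))]
[(np.int32(547), array([282.7, 118.5]), array([268, 103,  28,  30], dtype=int32), array([ 0.528 , -0.2082,  0.056 ]))]
62 [0.5375 0.1165 0.04  ] [118.5 125.9] [(125.5, array([287.8, 141.5]), array([0.5254, 0.0781, 0.04  ])), (1639.5, array([279. ,  94.1]), array([0.5372, 0.1162, 0.04  ]))]
242 [0.535  0.1119 0.04  ] [113.2 116. ] [(1440.5, array([283.9, 143.2]), array([0.5366, 0.1156, 0.04  ])), (146.5, array([274.9,  97.1]), array([0.5254, 0.0782, 0.04  ]))]
12.2417
```

View pics/n.png

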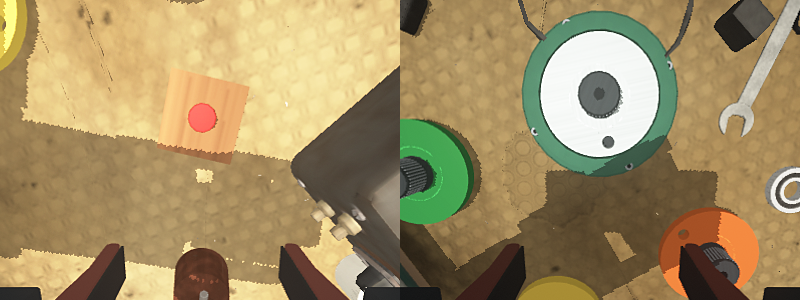

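The head is at (202,118) in the left crop. In the right crop the hole is at (608,142), and both opposed views put it at (0.5254, 0.0782), so the camera bias is negligible. The black box stands close to the pin, so I'll grasp with yaw 170° (fingers along y).

Run:
```python
from h import *
q=down(np.radians(170)); P=[.5278,-.2079]
move_pose([*P,.12],q); 
r=movel([*P,.0365],v=.06,until_force=8); print("down",r,get_tcp_pos().round(4))
command_gripper(0.0); print(get_grip_width()*88,get_finger_force())
movel([*P,.16],v=.12); print(get_grip_width()*88,get_finger_force(),get_ft_force().round(2))
yaw=np.radians(69.4); q=down(yaw); Hc=[.5254,.0782]
move_pose([Hc[0],Hc[1],.16],q); wait(.2); movel([*Hc,.086],v=.1)
im,c=shot("wrist"); cv2.imwrite("pics/held.png",im[120:,80:480,::-1]); 
it,_=shot("scene"); cv2.imwrite("pics/held_s.png",cv2.resize(it[200:340,130:330],(571,400))[:,:,::-1])
print(get_tcp_pos().round(4),get_time())
a=cv2.resize(cv2.imread("pics/held.png"),(400,300));cv2.imwrite("pics/held2.png",np.hstack([a,cv2.resize(cv2.imread("pics/held_s.png"),(400,300))]))
```

```text
down False [ 0.5281 -0.208   0.0369]
19.359514879699766 30.000052750110626
19.226767408737782 29.999869465827942 [0.66 0.42 0.54]
[0.526  0.0783 0.0867] 20.575
```

View pics/held2.png

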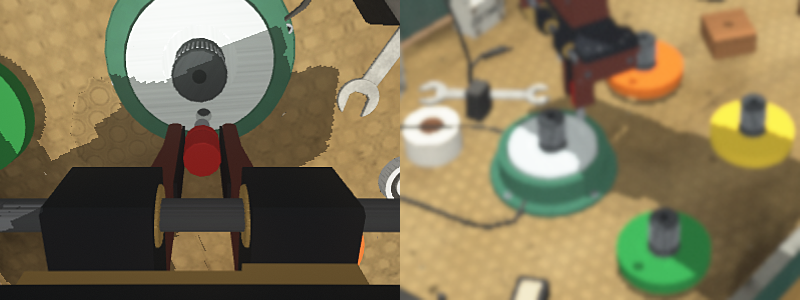

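The pin is held upright between the fingers (200,150 in the left half), and its foot is next to the collar's hole (205,112). Now insert it, with a small search if it lands on the rim.

Run:
```python
from h import *
Hc=np.array([.5251,.0782]); off=Hc-get_tcp_pos()[:2]
print(off)
tgt=np.array([.5254,.0782])+np.array([-.0008,0])
ok=False
for d in [(0,0),(1,0),(-1,0),(0,1),(0,-1),(1,1),(-1,-1),(1,-1),(-1,1),(2,0),(-2,0),(0,2),(0,-2)]:
    t=tgt+np.array(d)*.0008
    movel([*t,.075],v=.1)
    r=movel([*t,.0545],v=.03,until_force=6)
    z=get_tcp_pos(); print(d,r,z.round(4),get_ft_force().round(1))
    if z[2]<.060: ok=True;break
print(ok,get_time())
```

```text
[-8.92072711e-04 -6.48964658e-05]
(0, 0) True [0.525  0.0781 0.0654] [ 0.8 -0.4 -0.3]
(1, 0) True [0.5251 0.0781 0.0543] [-0.3 -0.5  6.1]
True 22.1917
```

Run:
```python
from h import *
command_gripper(1.0); p=get_tcp_pos(); movel([p[0],p[1],.13],v=.15)
im,c=nadir(.5251,.0781,np.radians(70),.17); cv2.imwrite("pics/stand.png",im[:,:,::-1])
print([(a,x.round(1),s,onz(c,x,.074).round(4)) for a,x,s in blobs(im,red2(im))])
o,r=ray(c,[x for a,x,s in blobs(im,red2(im))][0]); print(o.round(3))
it,ct=shot("scene"); b=blobs(it,red2(it)); print([(a,x.round(1)) for a,x,s in b])
cv2.imwrite("pics/stand2.png",np.hstack([im[:300,80:480,::-1],cv2.resize(it[200:350,130:330],(400,300))[:,:,::-1]]))
print(get_time())
```

```text
[(np.int32(454), array([282.8, 121.9]), array([271, 110,  24,  25], dtype=int32), array([0.524 , 0.0788, 0.074 ]))]
[0.524 0.081 0.33 ]
[(np.int32(76), array([220.5, 253.2]))]
24.775
```

View pics/stand2.png

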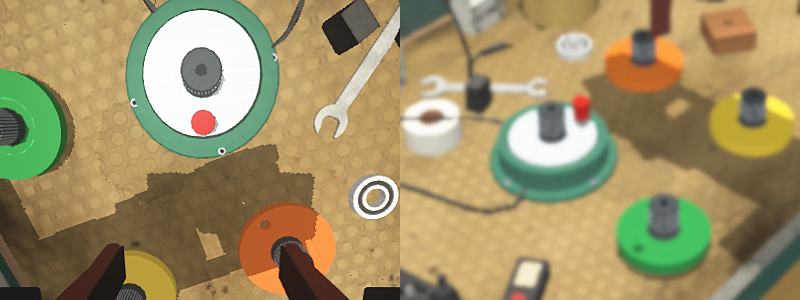

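The pin stands in the collar's hole, head clear of the flange (wrist crop 203,122). Now grip the hub with the finger line square to the pin and spin in steps, watching the wrist torque.

```bash
cat > spin.py <<'E'
from h import *
def spin(step,tot,tq=0.25):
    q0=get_joint_pos(); base=get_ft_torque()[2]; log=[];d=0
    while d<tot-1e-6:
        s=min(step,tot-d); d+=s; q=np.array(q0); q[5]-=np.radians(d); movej(q); 
        t=get_ft_torque()[2]; lag=np.degrees(get_joint_pos()[5]-q[5]); log.append((round(d,1),round(float(t-base),3),round(float(lag),2)))
        if abs(t-base)>tq and d>3*step: break
    print(log,get_time()); return d
E
python3 - <<'E'
from spin import *
C=np.array([.5383,.1142]); q=down(np.radians(70.1))
move_pose([*C,.13],q); wait(.2); C2=C+(C-get_tcp_pos()[:2])
print(movel([*C2,.048],v=.08,until_force=10),get_tcp_pos().round(4))
command_gripper(0.0); print(get_grip_width()*88,get_tcp_pos().round(4),get_ft_force().round(1),get_joint_pos().round(3),get_time())
spin(12,24,.6)
spin(1.5,9,.3)
print(get_ft_force().round(1),get_ft_torque().round(2))
E
```

```text
False [0.5387 0.1152 0.0485]
31.692737683841678 [0.5381 0.1151 0.0479] [-0.6  0.4  0.7] [0.189 0.577 1.888 0.    0.677 0.536] 27.6167
[(12, 0.082, 0.22), (24, 0.049, 0.35)] 28.25
[(1.5, -0.152, 0.18), (3.0, -0.125, 0.1), (4.5, -0.065, 0.07), (6.0, -0.123, 0.06), (7.5, -0.152, 0.06), (9.0, -0.185, 0.07)] 29.75
[-4.8 -1.7  5.3] [-0.32  0.6  -0.13]
```

Run:
```python
from spin import *
print(get_ft_torque()[2])
print(spin(1.5,87,.33))
print(get_ft_force().round(1),get_ft_torque().round(2))
it,ct=shot("scene"); print([(a,x.round(1)) for a,x,s in blobs(it,red2(it))])
cv2.imwrite("pics/spin1.png",cv2.resize(it[200:350,130:330],(800,600))[:,:,::-1])
```

```text
-0.1328726277306607
[(1.5, 0.084, 0.06), (3.0, 0.083, 0.05), (4.5, 0.002, 0.05), (6.0, 0.006, 0.05), (7.5, -0.02, 0.05), (9.0, -0.172, 0.07), (10.5, -0.344, 0.08)] 31.5
10.5
[-6.  -2.8  7.8] [-0.25  0.75 -0.48]
[]
```

Run:
```python
from spin import *
print(spin(1.5,3,5)); print(get_ft_force().round(1),get_ft_torque().round(2))
im,c=shot("wrist"); cv2.imwrite("pics/spinw.png",im[:,:,::-1]); print([(a,x.round(1),s) for a,x,s in blobs(im,red2(im))])
```

```text
[(1.5, 0.016, 0.07), (3.0, 0.124, 0.06)] 32.05
3.0
[-6.4  1.2  6.5] [ 0.08  0.94 -0.27]
[(np.int32(54), array([282.6, 352.9]), array([273, 352,  21,   4], dtype=int32))]
```

The wrist camera can just see the head at (282,353), centred between the fingers, so the pin is still turning with the tool. I'll use that as a second cue.

Run:
```python
from spin import *
q0=get_joint_pos(); d=0; log=[]; bad=0
while d<77:
    d+=1.5; q=np.array(q0); q[5]-=np.radians(d); movej(q); t=get_ft_torque()[2]
    im,c=shot("wrist"); b=blobs(im,red2(im)&(np.arange(420)[:,None]>300),5)
    b=max(b,key=lambda x:x[0]) if b else None
    log.append((d,round(float(t),2),(int(b[0]),round(float(b[1][0]))) if b else None))
    bad=bad+1 if (b is None or abs(b[1][0]-282)>6 or abs(t)>.6) else 0
    if bad>=2: break
print(log,get_time(),get_ft_force().round(1))
```

```text
[(1.5, -0.29, (67, 281)), (3.0, -0.3, (81, 280)), (4.5, -0.36, (93, 278)), (6.0, -0.25, (110, 277)), (7.5, -0.39, (107, 275)), (9.0, -0.17, (101, 273))] 33.9 [-8.8  5.2  8.6]
```

The head is drifting against the fingers and the torque is saturating, so the collar looks blocked and the hub is slipping. Let go and check the head height.

Run:
```python
from h import *
command_gripper(1.0); p=get_tcp_pos(); movel([p[0],p[1],.14],v=.15)
C=np.array([.5383,.1142]); a=np.radians(-110+44); hp=C+.038*np.array([np.cos(a),np.sin(a)])
obs=[]
for k,(dx,dy) in enumerate(((0,0),(.06,-.05))):
    yaw=np.radians(115); im,c=nadir(hp[0]+dx*0,hp[1]-k*.06,yaw,.16+0*k)
    b=max(blobs(im,red2(im)),key=lambda x:x[0]); print(b,onz(c,b[1],.064).round(4)); obs.append((c,b[1]))
    cv2.imwrite(f"pics/chk{k}.png",im[:,:,::-1])
print("tri",tri(obs).round(4))
it,ct=shot("scene"); print([(a,x.round(1)) for a,x,s in blobs(it,red2(it))])
cv2.imwrite("pics/chk.png",np.hstack([cv2.imread("pics/chk1.png")[:300,80:480],cv2.resize(it[200:350,130:330],(400,300))[:,:,::-1]]))
print(get_time())
```

```text
(np.int32(463), array([281.60907127, 122.08423326]), array([270, 110,  24,  25], dtype=int32)) [0.5524 0.0806 0.064 ]
(np.int32(119), array([316.        ,  47.89915966]), array([301,  32,  27,  29], dtype=int32)) [0.554  0.0793 0.064 ]
tri [0.5532 0.0805 0.0587]
[(np.int32(35), array([211.5, 249.4]))]
37.1917
```

View pics/chk.png

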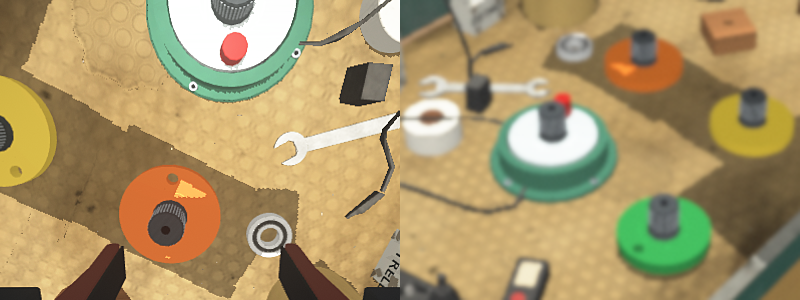

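The head is at (233,45) in the wrist crop and looks close to the flange. I'll probe the head top with shut fingers: 64 mm means it's home, 74 mm means still standing. That also seats the pin.

Run:
```python
from h import *
command_gripper(0.0); P=[.5524,.0804]; q=down(np.radians(115))
move_pose([*P,.10],q); wait(.2); print(get_tcp_pos().round(4))
print(movel([*P,.060],v=.03,until_force=5),get_tcp_pos().round(4),get_ft_force().round(1),get_time())
movel([*P,.12],v=.12)
```

```text
[0.5536 0.0791 0.1008]
True [0.5522 0.0802 0.0646] [-0.9 -1.3  6.7] 40.45
```

The head top is at 64.6 mm, so the pin is home. Back the arm off, take a last check picture and hand in.

Run:
```python
from h import *
im,c=nadir(.5524,.0804,np.radians(70),.17)
b=max(blobs(im,red2(im)),key=lambda x:x[0]); print(b[0],onz(c,b[1],.064).round(4))
cv2.imwrite("pics/fin.png",im[:300,80:480,::-1]); print(get_ft_force().round(1),get_time())
```

```text
178 [0.5541 0.078  0.064 ]
[-0.4 -0.5 -0.7] 42.0417
```

View pics/fin.png

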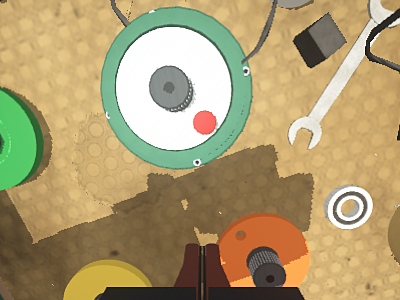

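The pin's head (205,122) sits on the seated collar, the arm is clear, and the bearing and spanner are undisturbed.

```bash
python3 -c "
from station import *
print(job_done())"
```

```text
the job is handed in; nothing more can be done
None
```

I handed the job in at about 42 s: the pin dropped into the hidden hole after about 43° of counter-clockwise spin, and its head top probed at 64.6 mm (64 mm is fully home). The collar looked seated and the arm was clear; no verdict came back.

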